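Turn the whistle row round for the customers

TASK

Move the four linden whistles from the full rack to the empty one, each centred across its own pair of saddles and fully home, in reverse order: the one now at the left end goes to the right end of the other rack, the next one beside it, and so on, so that customers across the counter read the row from left to right as we see it now. Leave the clay owl standing between the racks where it is.

Things in the scene. Friction and masses are not known exactly. Their poses are not given: they have to be found in the camera images.
- slide_mid (a point): Linden slide whistle: slim round barrel 22 mm in diameter with a thin steel rod and a small knob at its far end, 190 mm long overall. Lies level along its own x axis, across its two V saddles in rack_from at the start (axis 45.6 mm above the table). Point: on the axis, at mid-length; grip it there, 22 mm wide across. Loose, 20 to 100 g.
- pipe_mid (a point): Short slim linden whistle: plain round barrel 22 mm in diameter, 126 mm long. Lies level along its own x axis, across its two V saddles in rack_from at the start (axis 45.6 mm above the table). Point: on the axis, at mid-length; grip it there, 22 mm wide across. Loose, 20 to 100 g.
- horn_mid (a point): Long thick linden whistle: round barrel 30 mm in diameter, flaring to a 44 mm bell at its far end, 180 mm long. Lies level along its own x axis, across its two V saddles in rack_from at the start (axis 51.2 mm above the table). Point: on the axis, at mid-length; grip it there, 30 mm wide across. Loose, 20 to 100 g.
- stout_mid (a point): Short thick linden whistle: round barrel 30 mm in diameter, 126 mm long, with a dark band near its far end. Lies level along its own x axis, across its two V saddles in rack_from at the start (axis 51.2 mm above the table). Point: on the axis, at mid-length; grip it there, 30 mm wide across. Loose, 20 to 100 g.
- rack_from: Dark wood board, 130 (x) by 310 (y) by 15 mm, fixed. Origin: centre of its underside, on the table. Its x points away from the robot, its y to the robot's left (turned up to 0.2 rad). The rack that is full at the start: four places at y = -120, -40, 40, 120 mm, each a pair of V saddles at x = -40 and 40 mm. 
- rack_to: Dark wood board, 130 (x) by 310 (y) by 15 mm, fixed. Origin: centre of its underside, on the table. Its x points away from the robot, its y to the robot's left (turned up to 0.2 rad). The rack that is empty at the start, alike: four places at y = -120, -40, 40, 120 mm, each a pair of V saddles at x = -40 and 40 mm. A seated whistle's axis is 45.6 mm (22 mm barrel) or 51.2 mm (30 mm barrel) above the table.
- seat_slide: The fixed pair of wooden V saddles on rack_from holding slide at the start (all pairs on both racks alike). Origin: on the table under the middle of the pair; axes as rack_from. Saddles at x = -40 and 40 mm, 12 mm thick; 90 degree V, 36 mm wide at the top, bottom 30 mm and tips 48 mm above the table; between the two, free down to the board.
- seat_pipe: The fixed pair of wooden V saddles on rack_from holding pipe at the start (all pairs on both racks alike). Origin: on the table under the middle of the pair; axes as rack_from. Saddles at x = -40 and 40 mm, 12 mm thick; 90 degree V, 36 mm wide at the top, bottom 30 mm and tips 48 mm above the table; between the two, free down to the board.
- seat_horn: The fixed pair of wooden V saddles on rack_from holding horn at the start (all pairs on both racks alike). Origin: on the table under the middle of the pair; axes as rack_from. Saddles at x = -40 and 40 mm, 12 mm thick; 90 degree V, 36 mm wide at the top, bottom 30 mm and tips 48 mm above the table; between the two, free down to the board.
- seat_stout: The fixed pair of wooden V saddles on rack_from holding stout at the start (all pairs on both racks alike). Origin: on the table under the middle of the pair; axes as rack_from. Saddles at x = -40 and 40 mm, 12 mm thick; 90 degree V, 36 mm wide at the top, bottom 30 mm and tips 48 mm above the table; between the two, free down to the board.
- owl: Bystander: speckled grey clay owl whistle, 48 mm across and 76 mm high with its ears, standing loose between the racks. Origin: centre of its underside.
Not all that is in view belongs to the job. What is shaped like the part that bears pipe_mid but blue is not meant.

How it is judged:
At the end, for the whole second after the job is handed in: All four whistles rest in rack_to in reverse order (place y in rack_from becomes place -y in rack_to): each within 10 mm of its place along the row, its middle within 15 mm of the board's centre line, its axis within 5 mm of seated height and 0.15 rad of the rack's x (((y of seat_slide in the frame of rack_from between -0.14 and -0.1 m and y of slide_mid in the frame of rack_to between 0.11 and 0.13 m) or (y of seat_slide in the frame of rack_from between -0.06 and -0.02 m and y of slide_mid in the frame of rack_to between 0.03 and 0.05 m) or (y of seat_slide in the frame of rack_from between 0.02 and 0.06 m and y of slide_mid in the frame of rack_to between -0.05 and -0.03 m) or (y of seat_slide in the frame of rack_from between 0.1 and 0.14 m and y of slide_mid in the frame of rack_to between -0.13 and -0.11 m)) and x of slide_mid in the frame of rack_to between -0.015 and 0.015 m and z of slide_mid in the frame of rack_to between 0.0406 and 0.0506 m and angle between the x axis of each of slide_mid, pipe_mid, horn_mid, stout_mid and the x axis of rack_to, either way round below 0.15 rad and linear speed of each of slide, pipe, horn, stout below 0.02 m/s and angular speed of each of slide, pipe, horn, stout below 0.3 rad/s and ((y of seat_pipe in the frame of rack_from between -0.14 and -0.1 m and y of pipe_mid in the frame of rack_to between 0.11 and 0.13 m) or (y of seat_pipe in the frame of rack_from between -0.06 and -0.02 m and y of pipe_mid in the frame of rack_to between 0.03 and 0.05 m) or (y of seat_pipe in the frame of rack_from between 0.02 and 0.06 m and y of pipe_mid in the frame of rack_to between -0.05 and -0.03 m) or (y of seat_pipe in the frame of rack_from between 0.1 and 0.14 m and y of pipe_mid in the frame of rack_to between -0.13 and -0.11 m)) and x of pipe_mid in the frame of rack_to between -0.015 and 0.015 m and z of pipe_mid in the frame of rack_to between 0.0406 and 0.0506 m and ((y of seat_horn in the frame of rack_from between -0.14 and -0.1 m and y of horn_mid in the frame of rack_to between 0.11 and 0.13 m) or (y of seat_horn in the frame of rack_from between -0.06 and -0.02 m and y of horn_mid in the frame of rack_to between 0.03 and 0.05 m) or (y of seat_horn in the frame of rack_from between 0.02 and 0.06 m and y of horn_mid in the frame of rack_to between -0.05 and -0.03 m) or (y of seat_horn in the frame of rack_from between 0.1 and 0.14 m and y of horn_mid in the frame of rack_to between -0.13 and -0.11 m)) and x of horn_mid in the frame of rack_to between -0.015 and 0.015 m and z of horn_mid in the frame of rack_to between 0.0462 and 0.0562 m and ((y of seat_stout in the frame of rack_from between -0.14 and -0.1 m and y of stout_mid in the frame of rack_to between 0.11 and 0.13 m) or (y of seat_stout in the frame of rack_from between -0.06 and -0.02 m and y of stout_mid in the frame of rack_to between 0.03 and 0.05 m) or (y of seat_stout in the frame of rack_from between 0.02 and 0.06 m and y of stout_mid in the frame of rack_to between -0.05 and -0.03 m) or (y of seat_stout in the frame of rack_from between 0.1 and 0.14 m and y of stout_mid in the frame of rack_to between -0.13 and -0.11 m)) and x of stout_mid in the frame of rack_to between -0.015 and 0.015 m and z of stout_mid in the frame of rack_to between 0.0462 and 0.0562 m); the robot touches nothing.
It fails at once if the clay owl is pushed more than 20 mm or tipped over (distance of owl from where it was at the start of the episode above 0.02 m or angle between owl's own z axis and vertical above 0.35 rad).
It also fails if it takes over 112 s, if anything falls off the work surface, if the arm or the gripper's body presses on something with over 40 N, if the wrist force passes 120 N, or if a joint passes its speed limit or range.

ROBOT

A 6-joint arm with a two-finger parallel gripper is mounted at the origin on the work surface. World frame = base frame: x ahead of the robot, y to its left, z up, the work surface at z = 0. Lengths are in m, angles in rad, forces in N, time in s.
With the tool pointing down it reaches from about 0.275 to 0.775 m from the base axis. Payload 14.6 kg.
Tool frame: the origin (TCP) lies on the front face of the gripper's body, between the roots of the fingers; the fingertips stand 73 mm ahead of it and the grasp point (between the pads) lies 54 mm ahead of it; z points along the fingers, y is the line along which they close (so a half turn about z gives the same grasp; the last joint's range is limited). The gripper opens to 85 mm and grips with 20 to 120 N. Pads are 22 mm wide; open, the fingers measure 114 mm over their backs; the gripper's body (76 mm by 85 mm) begins 54 mm behind the grasp point. The pads swing forward as they close: fully open they stand 13 mm farther back than shut.
Start: joints at [-1.385, 0.263, -0.048, 1.259, 0, 1.415], TCP at [0.175, -0.495, 0.304] pointing down, gripper open.
Joint ranges: [-2.65, 2.65], [-0.89, 1.7], [-1.18, 1.37], [-2.13, 2.11], [-1.35, 1.29], [-3.14, 3.14]. Speed limits (rad/s): [1.89, 1.89, 2.57, 2.79, 3.14, 3.14].

INTERFACE

Orientations are given as a rotation vector (axis times angle).
In Python, from rig import bot gives the robot as it stands.
- The arm moves only by the shell command python3 -m creep 'ROWS'. ROWS is JSON, a list of rows, each an object of numbers: "x", "y", "z": the shift along the tool's x, y, z in mm; "ax", "ay", "az": the turn, a rotation vector about the tool's x, y, z in degrees; "hand": the opening, from -1 (shut) to 1 (fully open). In form: [{"x": .., "y": .., "z": .., "ax": .., "ay": .., "az": .., "hand": ..}, ...]. A call has 1 to 5 rows; each row shifts and turns the commanded pose from where the row before left it, along the tool's axes as they then stand; what a row does not reach is not made up. A row lasts 1/8 s, in which the tool goes at most 62.5 mm and 10.7 degrees, less where a joint would pass 70% of its speed; a pose out of reach is approached as far as the arm can. A call is refused whole if a number of a shift passes 62.5 or a number of a turn 10.7, either way. A call with a gripper value outside its range is refused whole. The fingers move at their own pace and stop on an object; the grip force is fixed at half the most. Time passes only in rows, so rows that do not move let the fingers close. It gives the time, the measured TCP pose, the force, the opening and the grip force at its end, in the units of the state.
- bot.observe(): the state, without advancing time (a new reading comes with each control period).
- bot.camera(name): name is "side" or "top"; returns a dict with "pixels" (384x512x3 uint8, red, green, blue), "z_map" (384x512 float32, m along the optical axis (not along the pixel's ray), 0 where there is no reading), "fovy" (degrees; the focal length in pixels is half the picture's height over the tangent of half this angle, whatever the lens; pixels are square), "cx", "cy" (the principal point, pixels), "distortion" ([k1, k2, p1, p2, k3] as OpenCV has them; the pictures are not rectified), "rvec" (rotation vector, rad) and "tvec" (3), from world to camera coordinates, as OpenCV has them. Camera axes: x right, y down, z forward; pixel columns grow to the right and rows downward; lengths in m; the calibration is good to about 2 mm. A picture is of the moment at which its call begins.
- bot.finish_job(): hands the job in; it is judged then, once.
The state is a dict: "time_s": time; "joint_pos": joint angles; "qvel": joint speeds; "joint_torque": joint torques, N m; "tcp_pos": TCP position; "tool_rot": TCP orientation; "ft_force": force on the tool from outside, world axes, zero at the start; "ft_torque": the same for the moment, N m; "gripper_width": opening from 0.0 (shut) to 1.0 (fully open); "finger_force": force on a finger pad.
Only numpy, scipy, OpenCV 4.12 (cv2) and the standard library are available. Lean on these libraries where they do the work, as an engineer would, in place of code of your own. Each camera call takes 0.05 s, during which the arm holds its last target. There are 200 camera calls.

## Working session

There is one attempt and no reset: what is moved stays moved. The work goes in short steps, Python scripts to look and compute and a shell command to move; the robot and the scene stay as the last step left them, time stands still between calls to the robot, and variables do not carry over. Pictures are saved under pics/ and viewed, at most 14 in all, crops included, and the job is handed in when it is done.

```bash
mkdir -p pics; ls
python3 - <<'E'
from rig import bot
import cv2,numpy as np,pickle
s=bot.observe();print(s)
for n in ("top","side"):
    c=bot.camera(n);pickle.dump(c,open(f"pics/{n}0.pkl","wb"))
    cv2.imwrite(f"pics/{n}0.png",cv2.resize(c["pixels"][...,::-1],(768,576)))
    R=cv2.Rodrigues(np.array(c["rvec"]))[0];print(n,c["fovy"],c["cx"],c["cy"],c["distortion"],-R.T@c["tvec"],R[2],(c["z_map"]>0).mean())
E
```

```text
pics
{'time_s': 0.0, 'joint_pos': array([-1.38529150e+00,  2.63512261e-01, -4.89166489e-02,  1.25942150e+00,
        1.89635390e-05,  1.41545940e+00]), 'qvel': array([ 0.00048805,  0.00251618, -0.00042153,  0.00256929,  0.00231853,
        0.00111029]), 'joint_torque': array([ 6.50650854e-04, -6.37611508e+01,  3.84565616e+01,  1.32267925e-02,
       -5.12413135e-05, -1.88502867e-05]), 'tcp_pos': array([ 0.17544083, -0.49460774,  0.30343804]), 'tool_rot': array([-3.09504292e+00, -5.32626334e-01, -4.80860865e-06]), 'ft_force': array([-0.01981353, -0.10412292, -0.80506664]), 'ft_torque': array([ 0.00548893,  0.00416221, -0.02719659]), 'finger_force': 0.0, 'gripper_width': 1.001005002642547}
top 47.28277992242201 258.38653849337345 192.9255736756009 [-0.15555971  0.          0.          0.          0.        ] [ 0.5207705  -0.0254334   0.98454471] [ 0.05815943  0.01121207 -0.99824434] 0.9958292643229166
side 54.772686312173946 255.76561490619198 190.06450390927733 [-0.01797182  0.          0.          0.          0.        ] [0.19020694 0.76047228 0.67557401] [ 0.36833061 -0.73521369 -0.56902846] 0.9958902994791666
```

View pics/top0.png

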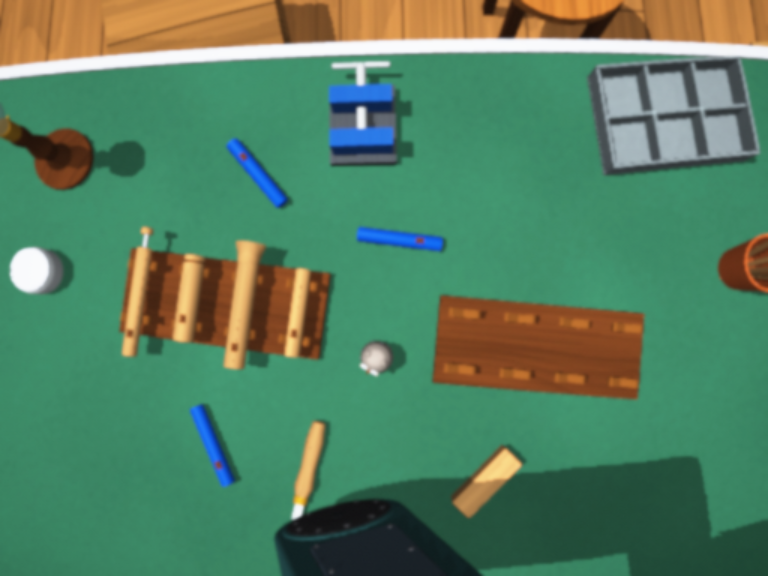

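View pics/side0.png

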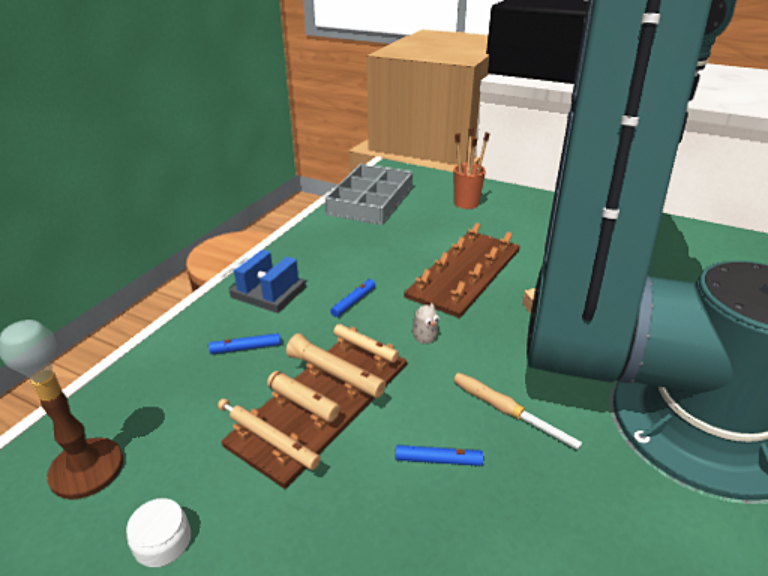

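Top view (768-scale): full rack at left, with four linden whistles reading left to right: slide (138,300), stout (188,298), horn (242,305) and pipe (298,312). The empty rack is at (538,347) and the owl at (376,357). The blue pipes at (257,172), (400,239) and (212,446) are decoys. The only linden short slim barrel is at (298,312), so that is the pipe. The handle at (312,450) is a tool and not part of the job.

```bash
cat > h.py <<'E'
import cv2,numpy as np
from rig import bot
def cloud(c):
    f=192/np.tan(np.radians(c["fovy"]/2));K=np.array([[f,0,c["cx"]],[0,f,c["cy"]],[0,0,1]])
    v,u=np.mgrid[:384,:512];p=np.stack([u,v],-1).reshape(-1,1,2).astype(float)
    n=cv2.undistortPoints(p,K,np.array(c["distortion"])).reshape(-1,2)
    z=c["z_map"].reshape(-1,1);R=cv2.Rodrigues(np.array(c["rvec"]))[0]
    P=(np.c_[n*z,z]-np.array(c["tvec"]).ravel())@R
    return P.reshape(384,512,3)
def rect(P2):  # centre, sizes (long, short), heading of short side (rad, near 0)
    (cx,cy),(w,h),a=cv2.minAreaRect(P2.astype(np.float32));a=np.radians(a)
    if w>h: a+=np.pi/2;w,h=h,w
    a=(a+np.pi/2)%np.pi-np.pi/2
    return np.array([cx,cy]),h,w,a
E
python3 - <<'E'
from h import *;import pickle
c=pickle.load(open("pics/top0.pkl","rb"));P=cloud(c);hsv=cv2.cvtColor(c["pixels"],cv2.COLOR_RGB2HSV)
g=(hsv[...,0]>50)&(hsv[...,0]<80);print("table z",np.median(P[150:250][g[150:250]][:,2]))
u=np.arange(512)[None,:]*1.5+0*P[...,0];v=np.arange(384)[:,None]*1.5+0*u
for n,b in (("from",(110,340,215,380)),("to",(425,655,285,405))):
    box=(u>b[0])&(u<b[1])&(v>b[2])&(v<b[3])
    br=box&~g&(hsv[...,0]<20)
    m=br&(P[...,2]>.009)&(P[...,2]<.021)
    m=cv2.morphologyEx(m.astype(np.uint8),cv2.MORPH_OPEN,np.ones((3,3)))>0
    print(n,"board",rect(P[m][:,:2]),np.median(P[m][:,2]))
    t=br&(P[...,2]>.034)&((P[...,2]<.055))
    if n=="to":
        k,l,st,_=cv2.connectedComponentsWithStats(t.astype(np.uint8))
        for i in range(1,k):
            q=P[l==i]; 
            if len(q)>8: print("saddle",len(q),((q.min(0)+q.max(0))/2).round(4),q[:,2].max().round(4))
    else:
        t=br&(P[...,2]>.050);k,l,st,_=cv2.connectedComponentsWithStats(t.astype(np.uint8))
        for i in range(1,k):
            q=P[l==i]
            if len(q)>40:
                vx,vy,x0,y0=cv2.fitLine(q[:,:2].astype(np.float32),cv2.DIST_L2,0,.01,.01).ravel()
                if vx<0: vx,vy=-vx,-vy
                s=(q[:,:2]-[x0,y0])@[vx,vy]
                print("whistle",len(q),"ang",np.arctan2(vy,vx).round(3),"near",np.round([x0+vx*s.min(),y0+vy*s.min()],4),"mid",np.round([x0+vx*(s.min()+s.max())/2,y0+vy*(s.min()+s.max())/2],4),"len",np.ptp(s).round(4),"ztop",np.percentile(q[:,2],95).round(4))
m=(u>355)&(u<395)&(v>335)&(v<375)&(P[...,2]>.02);print("owl",P[m].mean(0),P[m].min(0),P[m].max(0))
s=P[:,:,2]
im=c["pixels"][150:260,70:230,::-1];cv2.imwrite("pics/crop.png",cv2.resize(im,(800,550),interpolation=cv2.INTER_CUBIC))
E
```

```text
table z 0.00034203200586864843
from board (array([0.5638845 , 0.23350838]), 0.3092147409915924, 0.12786443531513214, np.float64(-0.14957191525044777)) 0.015269450948701808
whistle 1132 ang -0.153 near [0.47   0.2043] mid [0.5574 0.1908] len 0.1768 ztop 0.0693
whistle 530 ang -0.158 near [0.4893 0.3636] mid [0.5671 0.3512] len 0.1574 ztop 0.0582
whistle 684 ang -0.128 near [0.5074 0.2756] mid [0.5686 0.2677] len 0.1233 ztop 0.0676
whistle 48 ang 0.634 near [0.4722 0.0406] mid [0.5341 0.0861] len 0.1536 ztop 0.0565
whistle 304 ang -0.199 near [0.485  0.1241] mid [0.5451 0.1119] len 0.1228 ztop 0.0587
to board (array([ 0.48633814, -0.23757032]), 0.30793604254722595, 0.12759080529212952, np.float64(-0.11118204866279147)) 0.015455761679548997
saddle 41 [ 0.5421 -0.1112  0.043 ] 0.0517
saddle 53 [ 0.5394 -0.135   0.0429] 0.0517
saddle 45 [ 0.5326 -0.1901  0.0417] 0.0493
saddle 54 [ 0.5299 -0.2141  0.0424] 0.0509
saddle 31 [ 0.523  -0.2689  0.0428] 0.0514
saddle 55 [ 0.5201 -0.2931  0.0422] 0.0503
saddle 96 [ 0.5128 -0.3616  0.0428] 0.0514
saddle 47 [ 0.4628 -0.1028  0.0418] 0.0496
saddle 53 [ 0.459  -0.1253  0.0425] 0.0509
saddle 45 [ 0.4523 -0.1801  0.0432] 0.052
saddle 57 [ 0.4503 -0.205   0.0424] 0.0504
saddle 41 [ 0.4434 -0.2608  0.0419] 0.0498
saddle 53 [ 0.4405 -0.2863  0.0434] 0.0527
saddle 35 [ 0.4341 -0.3399  0.0417] 0.0492
saddle 53 [ 0.4319 -0.3622  0.0421] 0.0501
owl [0.48111066 0.00344411 0.06418436] [ 0.45661031 -0.0254334   0.02064862] [0.5207705  0.02738269 0.98454471]
```

View pics/crop.png

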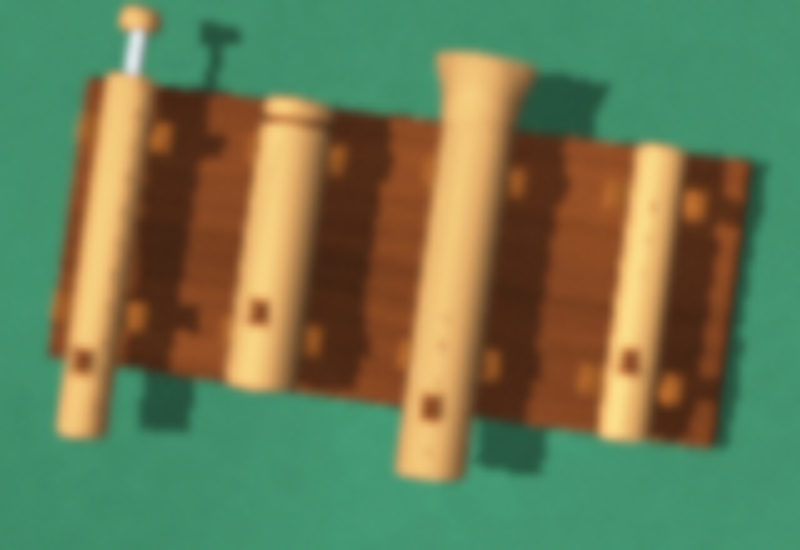

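Crop: slide at (105,250) with its knob at (138,18), stout with the dark band at (280,240), horn with the bell at (455,260) and pipe, short and slim, at (640,290). All four are linden, so the identities are confirmed. Each whistle is centred on its seat, so I'll turn the tool first.

```bash
cat > t.py <<'E'
# usage: python3 t.py rack place_y z  -> remaining shift (tool axes, mm) and turn (deg) to the seat
import sys,numpy as np
from rig import bot
from scipy.spatial.transform import Rotation as Ro
C={"from":((.5639,.2335),-.150),"to":((.4865,-.2374),-.111)}
(cx,cy),a=C[sys.argv[1]];y,z=float(sys.argv[2]),float(sys.argv[3])
s=bot.observe();R=Ro.from_rotvec(s["tool_rot"])
T=np.array([cx-np.sin(a)*y,cy+np.cos(a)*y,z])
G=Ro.from_matrix(np.c_[[-np.cos(a),-np.sin(a),0],[-np.sin(a),np.cos(a),0],[0,0,-1]])
print("t",round(s["time_s"],2),"tcp",s["tcp_pos"].round(4),"shift mm",(R.inv().apply(T-s["tcp_pos"])*1e3).round(1),"turn deg",np.degrees((R.inv()*G).as_rotvec()).round(2),"w",round(s["gripper_width"],3),"ff",round(s["finger_force"],1),"F",s["ft_force"].round(1),"q",s["joint_pos"].round(2))
E
python3 -m creep '[{"az":-10},{"az":-10},{"az":-10},{"az":-10},{"az":-10}]'
python3 -m creep '[{"az":-10},{"az":-10},{"az":-10},{"az":-10},{"az":-10}]'
python3 -m creep '[{"az":-10},{"az":-10},{"az":-10},{"az":-10},{"az":-10}]'
python3 -m creep '[{"az":-2}]'
python3 t.py from .12 .2
```

```text
t 0.1 tcp [ 0.1754 -0.4946  0.3035] shift mm [ 666.  -662.2  104.2] turn deg [-1.0000e-02 -7.0000e-02 -1.5188e+02] w 1.001 ff 0.0 F [-0.7 -0.2 -0.7] q [-1.39  0.26 -0.05  1.26 -0.    1.42]invalid input at $[0]: expected keys x, y, z, ax, ay, az, hand
invalid input at $[0]: expected keys x, y, z, ax, ay, az, hand
invalid input at $[0]: expected keys x, y, z, ax, ay, az, hand
invalid input at $[0]: expected keys x, y, z, ax, ay, az, hand
```

```bash
python3 -m creep '[{"x":0,"y":0,"z":0,"ax":0,"ay":0,"az":-10,"hand":0.3},{"x":0,"y":0,"z":0,"ax":0,"ay":0,"az":-10,"hand":0.3},{"x":0,"y":0,"z":0,"ax":0,"ay":0,"az":-10,"hand":0.3},{"x":0,"y":0,"z":0,"ax":0,"ay":0,"az":-10,"hand":0.3},{"x":0,"y":0,"z":0,"ax":0,"ay":0,"az":-10,"hand":0.3}]'
python3 -m creep '[{"x":0,"y":0,"z":0,"ax":0,"ay":0,"az":-10,"hand":0.3},{"x":0,"y":0,"z":0,"ax":0,"ay":0,"az":-10,"hand":0.3},{"x":0,"y":0,"z":0,"ax":0,"ay":0,"az":-10,"hand":0.3},{"x":0,"y":0,"z":0,"ax":0,"ay":0,"az":-10,"hand":0.3},{"x":0,"y":0,"z":0,"ax":0,"ay":0,"az":-10,"hand":0.3}]'
python3 -m creep '[{"x":0,"y":0,"z":0,"ax":0,"ay":0,"az":-10,"hand":0.3},{"x":0,"y":0,"z":0,"ax":0,"ay":0,"az":-10,"hand":0.3},{"x":0,"y":0,"z":0,"ax":0,"ay":0,"az":-10,"hand":0.3},{"x":0,"y":0,"z":0,"ax":0,"ay":0,"az":-10,"hand":0.3},{"x":0,"y":0,"z":0,"ax":0,"ay":0,"az":-10,"hand":0.3}]'
python3 -m creep '[{"x":0,"y":0,"z":0,"ax":0,"ay":0,"az":-2,"hand":0.3},{"x":0,"y":0,"z":0,"ax":0,"ay":0,"az":0,"hand":0.3}]'
python3 t.py from .12 .2
```

```text
time_s: 0.72
tcp_pos: [0.1754, -0.4947, 0.3036]
tool_rot: [-2.575, -1.798, -0.0]
ft_force: [0.7, 0.2, -1.1]
gripper_width: 0.645
finger_force: 0.0
time_s: 1.35
tcp_pos: [0.1755, -0.4947, 0.3036]
tool_rot: [-1.574, -2.718, -0.001]
ft_force: [0.4, 0.5, 0.1]
gripper_width: 0.651
finger_force: 0.0
time_s: 1.98
tcp_pos: [0.1754, -0.4947, 0.3036]
tool_rot: [-0.278, -3.129, -0.001]
ft_force: [0.1, -0.6, 0.8]
gripper_width: 0.651
finger_force: 0.0
time_s: 2.22
tcp_pos: [0.1755, -0.4947, 0.3037]
tool_rot: [-0.237, -3.133, -0.001]
ft_force: [-0.5, -0.8, 1.3]
gripper_width: 0.648
finger_force: 0.0
t 2.23 tcp [ 0.1755 -0.4947  0.3037] shift mm [-274.5  898.3  104. ] turn deg [ 0.02 -0.   -0.05] w 0.648 ff 0.0 F [-0.5 -0.8  1.3] q [-1.39  0.26 -0.05  1.26  0.   -1.23]
```

```bash
python3 -m creep '[{"x":-15,"y":50,"z":0,"ax":0,"ay":0,"az":0,"hand":0.3},{"x":-15,"y":50,"z":0,"ax":0,"ay":0,"az":0,"hand":0.3},{"x":-15,"y":50,"z":0,"ax":0,"ay":0,"az":0,"hand":0.3},{"x":-15,"y":50,"z":0,"ax":0,"ay":0,"az":0,"hand":0.3},{"x":-15,"y":50,"z":0,"ax":0,"ay":0,"az":0,"hand":0.3}]' | sed -n 2p
python3 -m creep '[{"x":-15,"y":50,"z":0,"ax":0,"ay":0,"az":0,"hand":0.3},{"x":-15,"y":50,"z":0,"ax":0,"ay":0,"az":0,"hand":0.3},{"x":-15,"y":50,"z":0,"ax":0,"ay":0,"az":0,"hand":0.3},{"x":-15,"y":50,"z":0,"ax":0,"ay":0,"az":0,"hand":0.3},{"x":-15,"y":50,"z":0,"ax":0,"ay":0,"az":0,"hand":0.3}]' | sed -n 2p
python3 -m creep '[{"x":-15,"y":50,"z":0,"ax":0,"ay":0,"az":0,"hand":0.3},{"x":-15,"y":50,"z":0,"ax":0,"ay":0,"az":0,"hand":0.3},{"x":-15,"y":50,"z":0,"ax":0,"ay":0,"az":0,"hand":0.3},{"x":-15,"y":50,"z":0,"ax":0,"ay":0,"az":0,"hand":0.3},{"x":-15,"y":50,"z":0,"ax":0,"ay":0,"az":0,"hand":0.3}]' | sed -n 2p
python3 -m creep '[{"x":-15,"y":50,"z":0,"ax":0,"ay":0,"az":0,"hand":0.3},{"x":-15,"y":50,"z":0,"ax":0,"ay":0,"az":0,"hand":0.3},{"x":0,"y":0,"z":0,"ax":0,"ay":0,"az":0,"hand":0.3},{"x":0,"y":0,"z":0,"ax":0,"ay":0,"az":0,"hand":0.3}]' | sed -n 2p
python3 t.py from .12 .1
```

```text
tcp_pos: [0.2868, -0.2571, 0.304]
tcp_pos: [0.398, -0.0206, 0.3041]
tcp_pos: [0.509, 0.2157, 0.3039]
tcp_pos: [0.5527, 0.3081, 0.3036]
t 4.6 tcp [0.5527 0.3081 0.3036] shift mm [-22.3  48.  203.6] turn deg [-0.03 -0.03  0.04] w 0.651 ff 0.0 F [0.3 0.2 0. ] q [ 0.38  0.46  0.25  1.37 -0.    0.53]
```

```bash
python3 -m creep '[{"x":-11,"y":24,"z":30,"ax":0,"ay":0,"az":0,"hand":0.3},{"x":-11,"y":24,"z":40,"ax":0,"ay":0,"az":0,"hand":0.3},{"x":0,"y":0,"z":40,"ax":0,"ay":0,"az":0,"hand":0.3},{"x":0,"y":0,"z":0,"ax":0,"ay":0,"az":0,"hand":0.3}]' | sed -n 2p
python3 -m creep '[{"x":0,"y":0,"z":30,"ax":0,"ay":0,"az":0,"hand":0.3},{"x":0,"y":0,"z":30,"ax":0,"ay":0,"az":0,"hand":0.3},{"x":0,"y":0,"z":20,"ax":0,"ay":0,"az":0,"hand":0.3},{"x":0,"y":0,"z":11,"ax":0,"ay":0,"az":0,"hand":0.3},{"x":0,"y":0,"z":0,"ax":0,"ay":0,"az":0,"hand":0.3}]'
python3 t.py from .12 .1
python3 - <<'E'
from h import *
c=bot.camera("side");cv2.imwrite("pics/s1.png",cv2.resize(c["pixels"][...,::-1],(768,576)))
E
```

```text
tcp_pos: [0.5805, 0.351, 0.192]
time_s: 5.72
tcp_pos: [0.582, 0.3522, 0.1039]
tool_rot: [0.233, 3.132, 0.0]
ft_force: [-0.8, 0.3, -0.2]
gripper_width: 0.647
finger_force: 0.0
t 5.72 tcp [0.582  0.3522 0.1039] shift mm [ 0.2 -0.1  3.9] turn deg [0.02 0.03 0.08] w 0.647 ff 0.0 F [-0.8  0.3 -0.2] q [ 0.42  0.63  0.02  0.95 -0.    0.57]
```

View pics/s1.png

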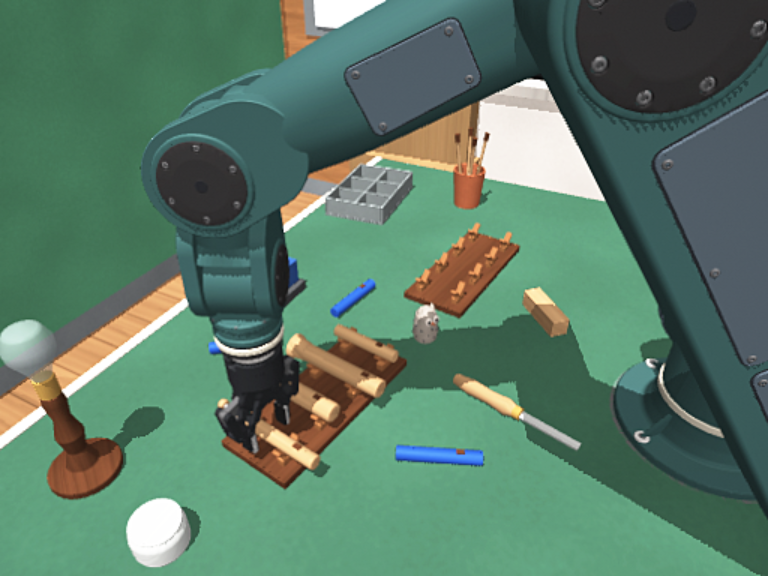

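The picture shows the fingers straddling the slide barrel near (258,415). Closing the gripper.

```bash
python3 -m creep '[{"x":0,"y":0,"z":2,"ax":0,"ay":0,"az":0,"hand":-0.2},{"x":0,"y":0,"z":0,"ax":0,"ay":0,"az":0,"hand":-1},{"x":0,"y":0,"z":0,"ax":0,"ay":0,"az":0,"hand":-1},{"x":0,"y":0,"z":0,"ax":0,"ay":0,"az":0,"hand":-1},{"x":0,"y":0,"z":0,"ax":0,"ay":0,"az":0,"hand":-1}]'
python3 -m creep '[{"x":0,"y":0,"z":0,"ax":0,"ay":0,"az":0,"hand":-1},{"x":0,"y":0,"z":0,"ax":0,"ay":0,"az":0,"hand":-1}]'
python3 t.py from .12 .1
```

```text
time_s: 6.4
tcp_pos: [0.5824, 0.3539, 0.102]
tool_rot: [0.231, 3.131, 0.005]
ft_force: [0.8, 8.6, 3.0]
gripper_width: 0.237
finger_force: 58.7
time_s: 6.65
tcp_pos: [0.5824, 0.3539, 0.102]
tool_rot: [0.231, 3.131, 0.005]
ft_force: [0.5, 7.9, 2.8]
gripper_width: 0.239
finger_force: 58.7
t 6.65 tcp [0.5824 0.3539 0.102 ] shift mm [ 0.3 -1.8  2. ] turn deg [0.2  0.09 0.16] w 0.239 ff 58.7 F [0.5 7.9 2.8] q [0.43 0.64 0.02 0.95 0.   0.57]
```

```bash
python3 -m creep '[{"x":0,"y":0,"z":-10,"ax":0,"ay":0,"az":0,"hand":-1},{"x":0,"y":0,"z":-20,"ax":0,"ay":0,"az":0,"hand":-1},{"x":0,"y":0,"z":-30,"ax":0,"ay":0,"az":0,"hand":-1},{"x":0,"y":0,"z":-40,"ax":0,"ay":0,"az":0,"hand":-1},{"x":0,"y":0,"z":-20,"ax":0,"ay":0,"az":0,"hand":-1}]'
python3 t.py to -.12 .22
python3 - <<'E'
from h import *
c=bot.camera("side");cv2.imwrite("pics/s2.png",cv2.resize(c["pixels"][...,::-1],(768,576)))
E
```

```text
time_s: 7.28
tcp_pos: [0.5821, 0.3526, 0.2238]
tool_rot: [0.232, 3.131, 0.002]
ft_force: [0.4, -0.5, -0.6]
gripper_width: 0.236
finger_force: 58.6
t 7.28 tcp [0.5821 0.3526 0.2238] shift mm [   3.1 -717.5    2.9] turn deg [ 0.06  0.13 -2.12] w 0.236 ff 58.6 F [ 0.4 -0.5 -0.6] q [ 0.43  0.56  0.22  1.23 -0.    0.57]
```

View pics/s2.png

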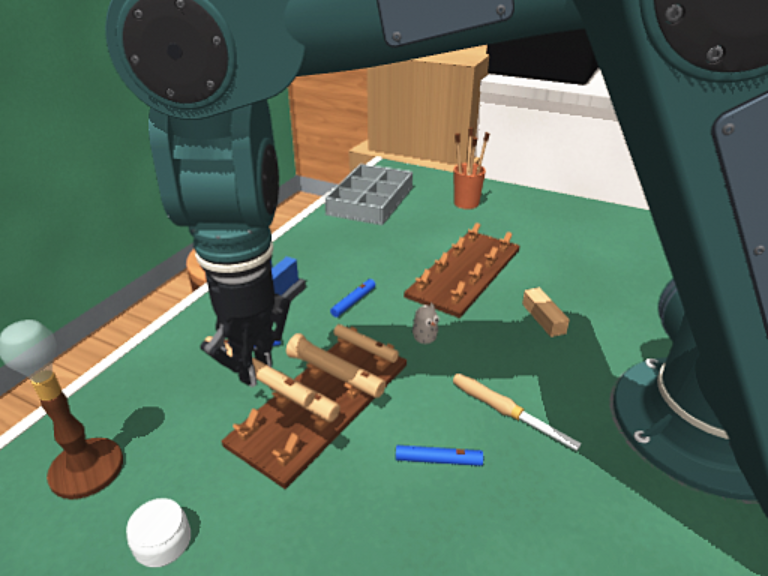

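The slide is held level in the gripper at (250,370) and is clear of its saddles. Carrying it over.

```bash
python3 -m creep '[{"x":0,"y":-30,"z":0,"ax":0,"ay":0,"az":0,"hand":-1},{"x":0,"y":-50,"z":0,"ax":0,"ay":0,"az":0,"hand":-1},{"x":0,"y":-50,"z":0,"ax":0,"ay":0,"az":0,"hand":-1},{"x":0,"y":-50,"z":0,"ax":0,"ay":0,"az":0,"hand":-1},{"x":0,"y":-50,"z":0,"ax":0,"ay":0,"az":0,"hand":-1}]' | sed -n 2p
python3 -m creep '[{"x":0,"y":-50,"z":0,"ax":0,"ay":0,"az":0,"hand":-1},{"x":0,"y":-50,"z":0,"ax":0,"ay":0,"az":0,"hand":-1},{"x":0,"y":-50,"z":0,"ax":0,"ay":0,"az":0,"hand":-1},{"x":0,"y":-50,"z":0,"ax":0,"ay":0,"az":0,"hand":-1},{"x":0,"y":-50,"z":0,"ax":0,"ay":0,"az":0,"hand":-1}]' | sed -n 2p
python3 -m creep '[{"x":0,"y":-50,"z":0,"ax":0,"ay":0,"az":0,"hand":-1},{"x":0,"y":-50,"z":0,"ax":0,"ay":0,"az":0,"hand":-1},{"x":0,"y":-50,"z":0,"ax":0,"ay":0,"az":0,"hand":-1},{"x":0,"y":-50,"z":0,"ax":0,"ay":0,"az":0,"hand":-1},{"x":0,"y":-35,"z":0,"ax":0,"ay":0,"az":-2,"hand":-1}]' | sed -n 2p
python3 -m creep '[{"x":0,"y":0,"z":0,"ax":0,"ay":0,"az":0,"hand":-1},{"x":0,"y":0,"z":0,"ax":0,"ay":0,"az":0,"hand":-1}]' | sed -n 2p
python3 t.py to -.12 .102
```

```text
tcp_pos: [0.5472, 0.1235, 0.2208]
tcp_pos: [0.5103, -0.1238, 0.2209]
tcp_pos: [0.4756, -0.3566, 0.2207]
tcp_pos: [0.4762, -0.3541, 0.2207]
t 9.45 tcp [ 0.4762 -0.3541  0.2207] shift mm [  2.6  -3.  118.7] turn deg [ 0.03 -0.03 -0.14] w 0.239 ff 58.8 F [-0.2  0.3 -0.9] q [-0.78  0.41 -0.05  1.11  0.   -0.66]
```

```bash
python3 -m creep '[{"x":2.6,"y":-3,"z":25,"ax":0,"ay":0,"az":0,"hand":-1},{"x":0,"y":0,"z":30,"ax":0,"ay":0,"az":0,"hand":-1},{"x":0,"y":0,"z":30,"ax":0,"ay":0,"az":0,"hand":-1},{"x":0,"y":0,"z":18,"ax":0,"ay":0,"az":0,"hand":-1},{"x":0,"y":0,"z":0,"ax":0,"ay":0,"az":0,"hand":-1}]' 
python3 -m creep '[{"x":0,"y":0,"z":7,"ax":0,"ay":0,"az":0,"hand":-1},{"x":0,"y":0,"z":5,"ax":0,"ay":0,"az":0,"hand":-1},{"x":0,"y":0,"z":2,"ax":0,"ay":0,"az":0,"hand":-1},{"x":0,"y":0,"z":0,"ax":0,"ay":0,"az":0,"hand":-1}]'
python3 t.py to -.12 .102
```

```text
time_s: 10.07
tcp_pos: [0.4733, -0.3557, 0.1171]
tool_rot: [-0.176, -3.135, -0.003]
ft_force: [-0.7, -1.0, -0.3]
gripper_width: 0.24
finger_force: 58.8
time_s: 10.58
tcp_pos: [0.4735, -0.3573, 0.1039]
tool_rot: [0.177, 3.137, 0.0]
ft_force: [-0.0, 0.5, -0.5]
gripper_width: 0.238
finger_force: 58.8
t 10.57 tcp [ 0.4735 -0.3573  0.1039] shift mm [0.3 0.6 1.9] turn deg [ 0.    0.   -0.12] w 0.238 ff 58.8 F [-0.   0.5 -0.5] q [-0.78  0.5  -0.24  0.83  0.   -0.67]
```

Run:
```python
from h import *
c=bot.camera("side");cv2.imwrite("pics/s3.png",cv2.resize(c["pixels"][100:244,240:432,::-1],(768,576)))
```

```text
(no output)
```

View pics/s3.png

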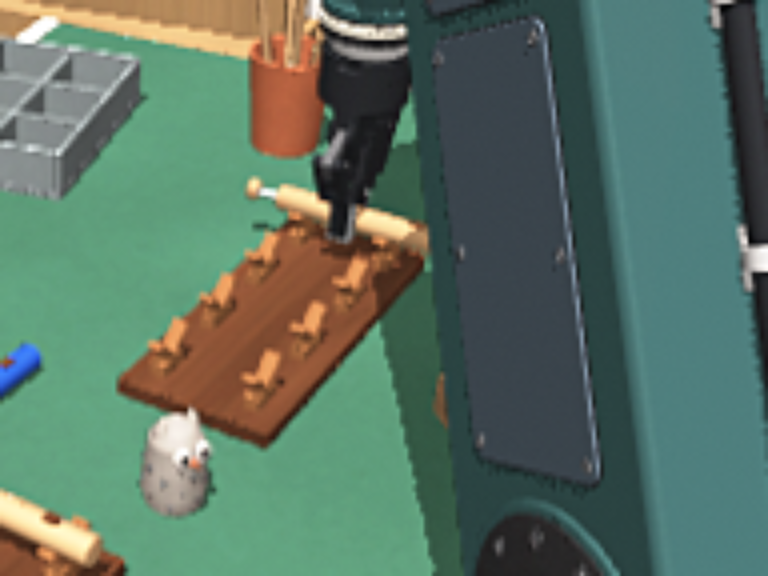

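The slide lies over the end pair of saddles, crop pixels (300,215) and (385,240). Lowering slightly, then releasing.

```bash
python3 -m creep '[{"x":0,"y":0,"z":2,"ax":0,"ay":0,"az":0,"hand":-1},{"x":0,"y":0,"z":0,"ax":0,"ay":0,"az":0,"hand":-1}]' | sed -n '2,4p'
python3 -m creep '[{"x":0,"y":0,"z":0,"ax":0,"ay":0,"az":0,"hand":0.1},{"x":0,"y":0,"z":0,"ax":0,"ay":0,"az":0,"hand":0.1},{"x":0,"y":0,"z":0,"ax":0,"ay":0,"az":0,"hand":0.1},{"x":0,"y":0,"z":-10,"ax":0,"ay":0,"az":0,"hand":0.1},{"x":0,"y":0,"z":-30,"ax":0,"ay":0,"az":0,"hand":0.3}]' | tail -5
python3 -m creep '[{"x":0,"y":0,"z":-40,"ax":0,"ay":0,"az":0,"hand":0.3},{"x":0,"y":0,"z":-20,"ax":0,"ay":0,"az":0,"hand":0.3},{"x":0,"y":0,"z":0,"ax":0,"ay":0,"az":0,"hand":0.3}]' | tail -5
python3 t.py from .04 .22
python3 - <<'E'
from h import *
c=bot.camera("side");cv2.imwrite("pics/s4.png",cv2.resize(c["pixels"][100:244,240:432,::-1],(768,576)))
E
```

```text
tcp_pos: [0.4737, -0.357, 0.1029]
tool_rot: [0.177, 3.135, 0.0]
ft_force: [-1.4, 6.8, 14.2]
tcp_pos: [0.473, -0.3569, 0.1418]
tool_rot: [-0.177, -3.135, -0.002]
ft_force: [0.3, -0.0, 0.9]
gripper_width: 0.646
finger_force: 0.0
tcp_pos: [0.4739, -0.3578, 0.2037]
tool_rot: [0.177, 3.134, -0.003]
ft_force: [-0.1, 0.1, -0.3]
gripper_width: 0.648
finger_force: 0.0
t 11.88 tcp [ 0.4739 -0.3578  0.2037] shift mm [-24.2 637.6 -17.5] turn deg [-0.11  0.14  2.12] w 0.648 ff 0.0 F [-0.1  0.1 -0.3] q [-0.78  0.42 -0.08  1.06 -0.   -0.67]
```

View pics/s4.png

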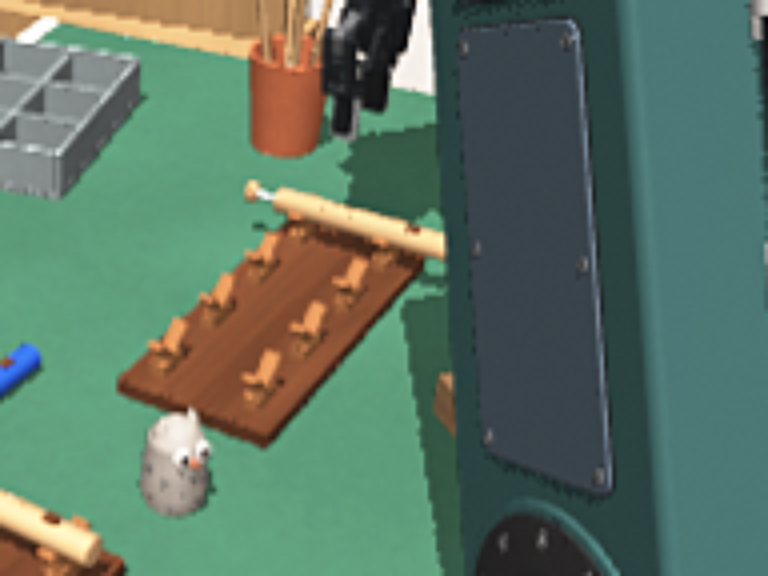

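The slide is seated across the end saddles, from knob (253,190) to mouth (440,245), with the owl unmoved. Next is the stout.

```bash
python3 -m creep '[{"x":-2,"y":35,"z":0,"ax":0,"ay":0,"az":0,"hand":0.4},{"x":-2,"y":50,"z":0,"ax":0,"ay":0,"az":0,"hand":0.4},{"x":-2,"y":50,"z":0,"ax":0,"ay":0,"az":0,"hand":0.4},{"x":-2,"y":50,"z":0,"ax":0,"ay":0,"az":0,"hand":0.4},{"x":-2,"y":50,"z":0,"ax":0,"ay":0,"az":0,"hand":0.4}]' | sed -n 2p
python3 -m creep '[{"x":-2,"y":50,"z":0,"ax":0,"ay":0,"az":0,"hand":0.4},{"x":-2,"y":50,"z":0,"ax":0,"ay":0,"az":0,"hand":0.4},{"x":-2,"y":50,"z":0,"ax":0,"ay":0,"az":0,"hand":0.4},{"x":-2,"y":50,"z":0,"ax":0,"ay":0,"az":0,"hand":0.4},{"x":-2,"y":50,"z":0,"ax":0,"ay":0,"az":0,"hand":0.4}]' | sed -n 2p
python3 -m creep '[{"x":-2,"y":50,"z":0,"ax":0,"ay":0,"az":0,"hand":0.4},{"x":-2,"y":50,"z":0,"ax":0,"ay":0,"az":0,"hand":0.4},{"x":0,"y":50,"z":0,"ax":0,"ay":0,"az":2.1,"hand":0.4},{"x":0,"y":0,"z":0,"ax":0,"ay":0,"az":0,"hand":0.4},{"x":0,"y":0,"z":0,"ax":0,"ay":0,"az":0,"hand":0.4}]' | sed -n 2p
python3 t.py from .042 .107
```

```text
tcp_pos: [0.5095, -0.1232, 0.2009]
tcp_pos: [0.5476, 0.124, 0.2008]
tcp_pos: [0.5685, 0.2706, 0.2009]
t 13.8 tcp [0.5685 0.2706 0.2009] shift mm [-1.1  4.7 93.9] turn deg [-0.05 -0.08  0.05] w 0.699 ff 0.0 F [ 0.3 -0.4  0.5] q [ 0.31  0.49  0.02  1.11 -0.    0.46]
```

```bash
python3 -m creep '[{"x":-1,"y":4.7,"z":20,"ax":0,"ay":0,"az":0,"hand":0.4},{"x":0,"y":0,"z":25,"ax":0,"ay":0,"az":0,"hand":0.4},{"x":0,"y":0,"z":25,"ax":0,"ay":0,"az":0,"hand":0.4},{"x":0,"y":0,"z":22,"ax":0,"ay":0,"az":0,"hand":0.4},{"x":0,"y":0,"z":0,"ax":0,"ay":0,"az":0,"hand":0.4}]' | tail -5
python3 -m creep '[{"x":0,"y":0,"z":0,"ax":0,"ay":0,"az":0,"hand":-0.1},{"x":0,"y":0,"z":0,"ax":0,"ay":0,"az":0,"hand":-1},{"x":0,"y":0,"z":0,"ax":0,"ay":0,"az":0,"hand":-1},{"x":0,"y":0,"z":0,"ax":0,"ay":0,"az":0,"hand":-1},{"x":0,"y":0,"z":0,"ax":0,"ay":0,"az":0,"hand":-1}]' | tail -5
python3 t.py from .042 .107
```

```text
tcp_pos: [0.5698, 0.2739, 0.1085]
tool_rot: [-0.237, -3.13, 0.002]
ft_force: [0.3, -0.3, 1.2]
gripper_width: 0.698
finger_force: 0.0
tcp_pos: [0.5711, 0.2752, 0.1112]
tool_rot: [0.235, 3.131, 0.0]
ft_force: [-1.1, -2.7, 4.5]
gripper_width: 0.332
finger_force: 58.7
t 15.05 tcp [0.5711 0.2752 0.1112] shift mm [ 0.9 -0.3  4.2] turn deg [0.01 0.1  0.01] w 0.332 ff 58.7 F [-1.1 -2.7  4.5] q [ 0.32  0.56 -0.11  0.9  -0.    0.47]
```

```bash
python3 -m creep '[{"x":0,"y":0,"z":-10,"ax":0,"ay":0,"az":0,"hand":-1},{"x":0,"y":0,"z":-20,"ax":0,"ay":0,"az":0,"hand":-1},{"x":0,"y":0,"z":-30,"ax":0,"ay":0,"az":0,"hand":-1},{"x":0,"y":0,"z":-40,"ax":0,"ay":0,"az":0,"hand":-1},{"x":0,"y":0,"z":-15,"ax":0,"ay":0,"az":0,"hand":-1}]' | tail -5
python3 t.py to -.04 .22
```

```text
tcp_pos: [0.5712, 0.2757, 0.228]
tool_rot: [0.234, 3.129, 0.003]
ft_force: [0.5, -0.4, -0.5]
gripper_width: 0.332
finger_force: 59.3
t 15.68 tcp [0.5712 0.2757 0.228 ] shift mm [   5.8 -560.     7. ] turn deg [ 0.1   0.2  -2.21] w 0.332 ff 59.3 F [ 0.5 -0.4 -0.5] q [0.32 0.48 0.08 1.17 0.   0.47]
```

```bash
python3 -m creep '[{"x":0,"y":-30,"z":0,"ax":0,"ay":0,"az":0,"hand":-1},{"x":0,"y":-50,"z":0,"ax":0,"ay":0,"az":0,"hand":-1},{"x":0,"y":-50,"z":0,"ax":0,"ay":0,"az":0,"hand":-1},{"x":0,"y":-50,"z":0,"ax":0,"ay":0,"az":0,"hand":-1},{"x":0,"y":-50,"z":0,"ax":0,"ay":0,"az":0,"hand":-1}]' | sed -n 2p
python3 -m creep '[{"x":0,"y":-50,"z":0,"ax":0,"ay":0,"az":0,"hand":-1},{"x":0,"y":-50,"z":0,"ax":0,"ay":0,"az":0,"hand":-1},{"x":0,"y":-50,"z":0,"ax":0,"ay":0,"az":0,"hand":-1},{"x":0,"y":-50,"z":0,"ax":0,"ay":0,"az":0,"hand":-1},{"x":0,"y":-50,"z":0,"ax":0,"ay":0,"az":0,"hand":-1}]' | sed -n 2p
python3 -m creep '[{"x":3,"y":-50,"z":0,"ax":0,"ay":0,"az":0,"hand":-1},{"x":3,"y":-30,"z":0,"ax":0,"ay":0,"az":-2.2,"hand":-1},{"x":0,"y":0,"z":0,"ax":0,"ay":0,"az":0,"hand":-1},{"x":0,"y":0,"z":0,"ax":0,"ay":0,"az":0,"hand":-1}]' | sed -n 2p
python3 t.py to -.04 .111
```

```text
tcp_pos: [0.5358, 0.0465, 0.2249]
tcp_pos: [0.4985, -0.2007, 0.2249]
tcp_pos: [0.4812, -0.2769, 0.2248]
t 17.43 tcp [ 0.4812 -0.2769  0.2248] shift mm [ -1.   -0.2 113.8] turn deg [ 0.03 -0.02 -0.04] w 0.335 ff 59.3 F [ 0.9 -0.7 -0.4] q [-0.67  0.35 -0.14  1.08  0.   -0.56]
```

```bash
python3 -m creep '[{"x":-1,"y":0,"z":25,"ax":0,"ay":0,"az":0,"hand":-1},{"x":0,"y":0,"z":30,"ax":0,"ay":0,"az":0,"hand":-1},{"x":0,"y":0,"z":30,"ax":0,"ay":0,"az":0,"hand":-1},{"x":0,"y":0,"z":18,"ax":0,"ay":0,"az":0,"hand":-1},{"x":0,"y":0,"z":0,"ax":0,"ay":0,"az":0,"hand":-1}]' | sed -n '2,4p'
python3 -m creep '[{"x":0,"y":0,"z":4,"ax":0,"ay":0,"az":0,"hand":-1},{"x":0,"y":0,"z":3,"ax":0,"ay":0,"az":0,"hand":-1},{"x":0,"y":0,"z":2,"ax":0,"ay":0,"az":0,"hand":-1},{"x":0,"y":0,"z":0,"ax":0,"ay":0,"az":0,"hand":-1}]' | sed -n '2,4p'
python3 t.py to -.04 .111
```

```text
tcp_pos: [0.4819, -0.2761, 0.1211]
tool_rot: [-0.173, -3.135, -0.002]
ft_force: [-1.1, -0.3, 0.0]
tcp_pos: [0.4822, -0.2775, 0.1129]
tool_rot: [0.175, 3.137, 0.0]
ft_force: [0.1, -0.3, 0.0]
t 18.55 tcp [ 0.4822 -0.2775  0.1129] shift mm [0.2 0.4 1.9] turn deg [ 0.    0.   -0.02] w 0.332 ff 59.3 F [ 0.1 -0.3  0. ] q [-0.67  0.44 -0.32  0.8   0.   -0.56]
```

```bash
python3 -m creep '[{"x":0,"y":0,"z":2,"ax":0,"ay":0,"az":0,"hand":-1},{"x":0,"y":0,"z":1,"ax":0,"ay":0,"az":0,"hand":-1},{"x":0,"y":0,"z":0,"ax":0,"ay":0,"az":0,"hand":-1}]' | sed -n '2,4p'
python3 -m creep '[{"x":0,"y":0,"z":0,"ax":0,"ay":0,"az":0,"hand":0.2},{"x":0,"y":0,"z":0,"ax":0,"ay":0,"az":0,"hand":0.2},{"x":0,"y":0,"z":0,"ax":0,"ay":0,"az":0,"hand":0.2},{"x":0,"y":0,"z":-10,"ax":0,"ay":0,"az":0,"hand":0.2},{"x":0,"y":0,"z":-30,"ax":0,"ay":0,"az":0,"hand":0.4}]' | tail -5
python3 -m creep '[{"x":0,"y":0,"z":-40,"ax":0,"ay":0,"az":0,"hand":0.4},{"x":0,"y":0,"z":-20,"ax":0,"ay":0,"az":0,"hand":0.4},{"x":0,"y":0,"z":0,"ax":0,"ay":0,"az":0,"hand":0.4}]' | sed -n 2p
python3 t.py from -.038 .22
python3 - <<'E'
from h import *
c=bot.camera("side");cv2.imwrite("pics/s5.png",cv2.resize(c["pixels"][100:244,240:432,::-1],(768,576)))
E
```

```text
tcp_pos: [0.4825, -0.2768, 0.1113]
tool_rot: [0.174, 3.135, 0.001]
ft_force: [-3.9, 11.1, 25.4]
tcp_pos: [0.4817, -0.2772, 0.1498]
tool_rot: [-0.175, -3.135, -0.002]
ft_force: [-0.0, -0.5, 0.2]
gripper_width: 0.703
finger_force: 0.0
tcp_pos: [0.4827, -0.278, 0.2117]
t 19.93 tcp [ 0.4827 -0.278   0.2117] shift mm [-22.4 479.3  -9.1] turn deg [-0.09  0.15  2.22] w 0.7 ff 0.0 F [-0.2  0.8 -1.2] q [-0.67  0.36 -0.16  1.05 -0.   -0.56]
```

View pics/s5.png

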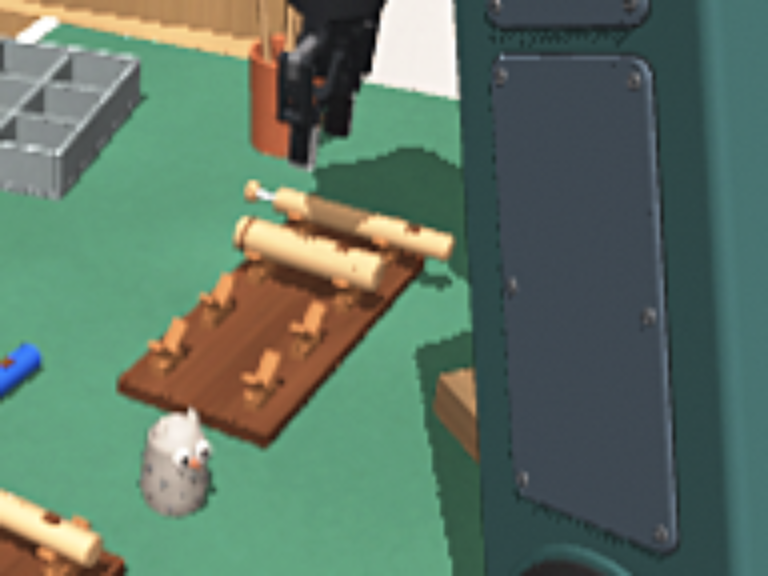

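The stout (310,255) is seated next to the slide, and the owl is still standing at (178,465). Now the horn.

```bash
python3 -m creep '[{"x":-2,"y":35,"z":0,"ax":0,"ay":0,"az":0,"hand":0.4},{"x":-2,"y":50,"z":0,"ax":0,"ay":0,"az":0,"hand":0.4},{"x":-2,"y":50,"z":0,"ax":0,"ay":0,"az":0,"hand":0.4},{"x":-2,"y":50,"z":0,"ax":0,"ay":0,"az":0,"hand":0.4},{"x":-2,"y":50,"z":0,"ax":0,"ay":0,"az":0,"hand":0.4}]' | sed -n 2p
python3 -m creep '[{"x":-2,"y":50,"z":0,"ax":0,"ay":0,"az":0,"hand":0.4},{"x":-2,"y":50,"z":0,"ax":0,"ay":0,"az":0,"hand":0.4},{"x":-2,"y":50,"z":0,"ax":0,"ay":0,"az":0,"hand":0.4},{"x":-2,"y":50,"z":0,"ax":0,"ay":0,"az":0,"hand":0.4},{"x":-2,"y":45,"z":0,"ax":0,"ay":0,"az":2.2,"hand":0.4}]' | sed -n 2p
python3 -m creep '[{"x":0,"y":0,"z":0,"ax":0,"ay":0,"az":0,"hand":0.4},{"x":0,"y":0,"z":0,"ax":0,"ay":0,"az":0,"hand":0.4}]' | sed -n 2p
python3 t.py from -.038 .109
```

```text
tcp_pos: [0.5179, -0.0435, 0.209]
tcp_pos: [0.555, 0.199, 0.2088]
tcp_pos: [0.555, 0.197, 0.209]
t 21.48 tcp [0.555 0.197 0.209] shift mm [ -3.5  -0.5 100. ] turn deg [-0.04 -0.08  0.05] w 0.704 ff 0.0 F [-1.  -0.4 -0.3] q [ 0.2   0.41 -0.08  1.08 -0.    0.35]
```

```bash
python3 -m creep '[{"x":-3.5,"y":-0.5,"z":25,"ax":0,"ay":0,"az":0,"hand":0.4},{"x":0,"y":0,"z":25,"ax":0,"ay":0,"az":0,"hand":0.4},{"x":0,"y":0,"z":25,"ax":0,"ay":0,"az":0,"hand":0.4},{"x":0,"y":0,"z":23,"ax":0,"ay":0,"az":0,"hand":0.4},{"x":0,"y":0,"z":0,"ax":0,"ay":0,"az":0,"hand":0.4}]' | tail -5
python3 -m creep '[{"x":0,"y":0,"z":0,"ax":0,"ay":0,"az":0,"hand":-0.1},{"x":0,"y":0,"z":0,"ax":0,"ay":0,"az":0,"hand":-1},{"x":0,"y":0,"z":0,"ax":0,"ay":0,"az":0,"hand":-1},{"x":0,"y":0,"z":0,"ax":0,"ay":0,"az":0,"hand":-1},{"x":0,"y":0,"z":0,"ax":0,"ay":0,"az":0,"hand":-1}]' | tail -5
python3 t.py from -.038 .109
python3 -m creep '[{"x":0,"y":0,"z":-10,"ax":0,"ay":0,"az":0,"hand":-1},{"x":0,"y":0,"z":-20,"ax":0,"ay":0,"az":0,"hand":-1},{"x":0,"y":0,"z":-30,"ax":0,"ay":0,"az":0,"hand":-1},{"x":0,"y":0,"z":-40,"ax":0,"ay":0,"az":0,"hand":-1},{"x":0,"y":0,"z":-15,"ax":0,"ay":0,"az":0,"hand":-1}]' | tail -5
python3 t.py to .04 .22
```

```text
tcp_pos: [0.5578, 0.195, 0.1106]
tool_rot: [-0.237, -3.13, 0.002]
ft_force: [0.5, 1.2, 0.2]
gripper_width: 0.696
finger_force: 0.0
tcp_pos: [0.5592, 0.1961, 0.1131]
tool_rot: [0.235, 3.131, -0.0]
ft_force: [-1.1, -2.6, 5.8]
gripper_width: 0.326
finger_force: 58.7
t 22.73 tcp [0.5592 0.1961 0.1131] shift mm [ 1.  -0.3  4.1] turn deg [0.01 0.1  0.01] w 0.326 ff 58.7 F [-1.1 -2.6  5.8] q [ 0.2   0.49 -0.23  0.85 -0.    0.35]
tcp_pos: [0.5593, 0.1964, 0.2299]
tool_rot: [0.234, 3.129, 0.002]
ft_force: [0.6, -0.2, -1.0]
gripper_width: 0.324
finger_force: 59.2
t 23.35 tcp [0.5593 0.1964 0.2299] shift mm [   9.  -399.9    9.3] turn deg [ 0.07  0.2  -2.21] w 0.324 ff 59.2 F [ 0.6 -0.2 -1. ] q [ 0.2   0.41 -0.03  1.13  0.    0.35]
```

```bash
python3 -m creep '[{"x":0,"y":-30,"z":0,"ax":0,"ay":0,"az":0,"hand":-1},{"x":0,"y":-50,"z":0,"ax":0,"ay":0,"az":0,"hand":-1},{"x":0,"y":-50,"z":0,"ax":0,"ay":0,"az":0,"hand":-1},{"x":0,"y":-50,"z":0,"ax":0,"ay":0,"az":0,"hand":-1},{"x":0,"y":-50,"z":0,"ax":0,"ay":0,"az":0,"hand":-1}]' | sed -n 2p
python3 -m creep '[{"x":3,"y":-50,"z":0,"ax":0,"ay":0,"az":0,"hand":-1},{"x":3,"y":-50,"z":0,"ax":0,"ay":0,"az":0,"hand":-1},{"x":3,"y":-45,"z":0,"ax":0,"ay":0,"az":0,"hand":-1},{"x":0,"y":-25,"z":0,"ax":0,"ay":0,"az":-2.2,"hand":-1},{"x":0,"y":0,"z":0,"ax":0,"ay":0,"az":0,"hand":-1}]' | sed -n 2p
python3 -m creep '[{"x":0,"y":0,"z":0,"ax":0,"ay":0,"az":0,"hand":-1},{"x":0,"y":0,"z":0,"ax":0,"ay":0,"az":0,"hand":-1}]' | sed -n 2p
python3 t.py to .04 .113
```

```text
tcp_pos: [0.5239, -0.0326, 0.2269]
tcp_pos: [0.4898, -0.1993, 0.2267]
tcp_pos: [0.4903, -0.1971, 0.2269]
t 24.85 tcp [ 0.4903 -0.1971  0.2269] shift mm [ -0.7  -0.5 113.9] turn deg [ 0.01 -0.    0.03] w 0.329 ff 59.3 F [-0.9 -0.3 -0.7] q [-0.54  0.3  -0.2   1.06  0.   -0.43]
```

```bash
python3 -m creep '[{"x":-0.7,"y":-0.5,"z":25,"ax":0,"ay":0,"az":0,"hand":-1},{"x":0,"y":0,"z":30,"ax":0,"ay":0,"az":0,"hand":-1},{"x":0,"y":0,"z":30,"ax":0,"ay":0,"az":0,"hand":-1},{"x":0,"y":0,"z":18,"ax":0,"ay":0,"az":0,"hand":-1},{"x":0,"y":0,"z":0,"ax":0,"ay":0,"az":0,"hand":-1}]' | sed -n '2,4p'
python3 -m creep '[{"x":0,"y":0,"z":4,"ax":0,"ay":0,"az":0,"hand":-1},{"x":0,"y":0,"z":3,"ax":0,"ay":0,"az":0,"hand":-1},{"x":0,"y":0,"z":2,"ax":0,"ay":0,"az":0,"hand":-1},{"x":0,"y":0,"z":1,"ax":0,"ay":0,"az":0,"hand":-1},{"x":0,"y":0,"z":0,"ax":0,"ay":0,"az":0,"hand":-1}]' | sed -n '2,4p'
python3 t.py to .04 .113
```

```text
tcp_pos: [0.4905, -0.1975, 0.1231]
tool_rot: [-0.173, -3.135, -0.002]
ft_force: [-0.0, 0.1, -0.2]
tcp_pos: [0.4911, -0.1982, 0.1146]
tool_rot: [0.174, 3.136, 0.001]
ft_force: [-1.3, 3.6, 9.6]
t 26.1 tcp [ 0.4911 -0.1982  0.1146] shift mm [0.2 0.6 1.6] turn deg [ 0.03  0.06 -0.  ] w 0.328 ff 60.4 F [-1.3  3.6  9.6] q [-0.54  0.4  -0.39  0.78  0.   -0.43]
```

Contact, so I'll press 1 mm more, release and back off.

```bash
python3 -m creep '[{"x":0,"y":0,"z":1.5,"ax":0,"ay":0,"az":0,"hand":-1},{"x":0,"y":0,"z":0,"ax":0,"ay":0,"az":0,"hand":-1}]' | sed -n '2,4p'
python3 -m creep '[{"x":0,"y":0,"z":0,"ax":0,"ay":0,"az":0,"hand":0.2},{"x":0,"y":0,"z":0,"ax":0,"ay":0,"az":0,"hand":0.2},{"x":0,"y":0,"z":0,"ax":0,"ay":0,"az":0,"hand":0.2},{"x":0,"y":0,"z":-10,"ax":0,"ay":0,"az":0,"hand":0.2},{"x":0,"y":0,"z":-30,"ax":0,"ay":0,"az":0,"hand":0.3}]' | tail -5
python3 -m creep '[{"x":0,"y":0,"z":-40,"ax":0,"ay":0,"az":0,"hand":0.3},{"x":0,"y":0,"z":-20,"ax":0,"ay":0,"az":0,"hand":0.3},{"x":0,"y":0,"z":0,"ax":0,"ay":0,"az":0,"hand":0.3}]' | sed -n 2p
python3 t.py from -.118 .22
python3 - <<'E'
from h import *
c=bot.camera("side");cv2.imwrite("pics/s6.png",cv2.resize(c["pixels"][100:244,240:432,::-1],(768,576)))
E
```

```text
tcp_pos: [0.4912, -0.1978, 0.1138]
tool_rot: [0.174, 3.135, 0.002]
ft_force: [-3.6, 11.7, 23.7]
tcp_pos: [0.4903, -0.1982, 0.1524]
tool_rot: [-0.175, -3.135, -0.002]
ft_force: [0.4, -0.4, 1.1]
gripper_width: 0.65
finger_force: 0.0
tcp_pos: [0.4914, -0.1988, 0.2141]
t 27.35 tcp [ 0.4914 -0.1988  0.2141] shift mm [-19.5 319.8  -6.2] turn deg [-0.07  0.16  2.22] w 0.649 ff 0.0 F [0.2 0.5 0.1] q [-0.54  0.31 -0.23  1.03 -0.   -0.43]
```

View pics/s6.png

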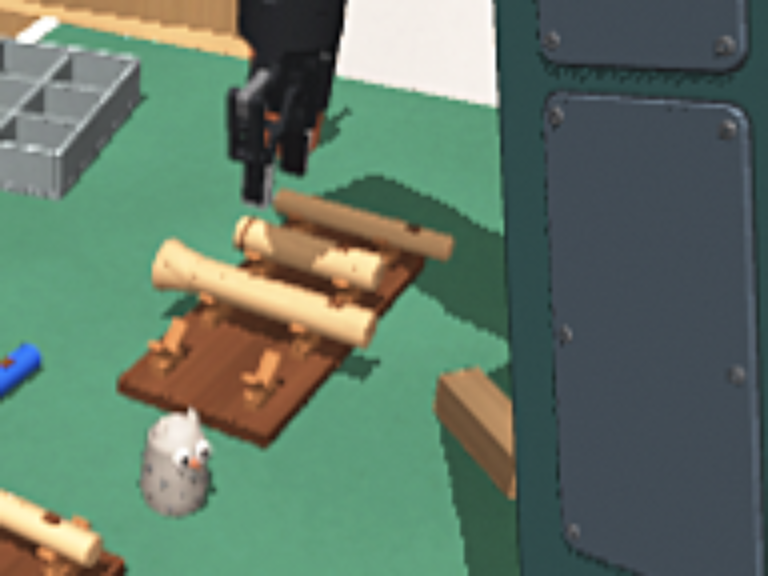

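The horn (260,290) is seated. Last is the pipe.

```bash
python3 -m creep '[{"x":-3,"y":40,"z":0,"ax":0,"ay":0,"az":0,"hand":0.3},{"x":-3,"y":50,"z":0,"ax":0,"ay":0,"az":0,"hand":0.3},{"x":-3,"y":50,"z":0,"ax":0,"ay":0,"az":0,"hand":0.3},{"x":-3,"y":50,"z":0,"ax":0,"ay":0,"az":0,"hand":0.3},{"x":-3,"y":50,"z":0,"ax":0,"ay":0,"az":0,"hand":0.3}]' | sed -n 2p
python3 -m creep '[{"x":-3,"y":50,"z":0,"ax":0,"ay":0,"az":0,"hand":0.3},{"x":-2,"y":30,"z":0,"ax":0,"ay":0,"az":2.2,"hand":0.3},{"x":0,"y":0,"z":0,"ax":0,"ay":0,"az":0,"hand":0.3},{"x":0,"y":0,"z":0,"ax":0,"ay":0,"az":0,"hand":0.3}]' | sed -n 2p
python3 t.py from -.118 .102
```

```text
tcp_pos: [0.5321, 0.04, 0.2114]
tcp_pos: [0.5459, 0.1169, 0.2117]
t 28.52 tcp [0.5459 0.1169 0.2117] shift mm [-5.000e-01  1.000e-01  1.097e+02] turn deg [-0.03 -0.07  0.05] w 0.651 ff 0.0 F [-0.1  0.6  0.2] q [ 0.07  0.36 -0.16  1.05 -0.    0.21]
```

```bash
python3 -m creep '[{"x":-0.5,"y":0,"z":25,"ax":0,"ay":0,"az":0,"hand":0.3},{"x":0,"y":0,"z":30,"ax":0,"ay":0,"az":0,"hand":0.3},{"x":0,"y":0,"z":30,"ax":0,"ay":0,"az":0,"hand":0.3},{"x":0,"y":0,"z":23,"ax":0,"ay":0,"az":0,"hand":0.3},{"x":0,"y":0,"z":0,"ax":0,"ay":0,"az":0,"hand":0.3}]' | tail -5
python3 -m creep '[{"x":0,"y":0,"z":0,"ax":0,"ay":0,"az":0,"hand":-0.2},{"x":0,"y":0,"z":0,"ax":0,"ay":0,"az":0,"hand":-1},{"x":0,"y":0,"z":0,"ax":0,"ay":0,"az":0,"hand":-1},{"x":0,"y":0,"z":0,"ax":0,"ay":0,"az":0,"hand":-1},{"x":0,"y":0,"z":0,"ax":0,"ay":0,"az":0,"hand":-1}]' | tail -5
python3 t.py from -.118 .102
python3 -m creep '[{"x":0,"y":0,"z":-10,"ax":0,"ay":0,"az":0,"hand":-1},{"x":0,"y":0,"z":-20,"ax":0,"ay":0,"az":0,"hand":-1},{"x":0,"y":0,"z":-30,"ax":0,"ay":0,"az":0,"hand":-1},{"x":0,"y":0,"z":-40,"ax":0,"ay":0,"az":0,"hand":-1},{"x":0,"y":0,"z":-25,"ax":0,"ay":0,"az":0,"hand":-1}]' | tail -5
python3 t.py to .12 .22
```

```text
tcp_pos: [0.5458, 0.1161, 0.1031]
tool_rot: [-0.236, -3.13, 0.001]
ft_force: [-0.3, 0.2, 0.4]
gripper_width: 0.649
finger_force: 0.0
tcp_pos: [0.5473, 0.117, 0.1055]
tool_rot: [0.235, 3.131, -0.001]
ft_force: [-0.8, -1.4, 6.3]
gripper_width: 0.233
finger_force: 58.4
t 29.77 tcp [0.5473 0.117  0.1055] shift mm [ 1.  -0.3  3.5] turn deg [-0.01  0.11  0.02] w 0.233 ff 58.4 F [-0.8 -1.4  6.3] q [ 0.07  0.45 -0.33  0.79 -0.    0.21]
tcp_pos: [0.547, 0.1173, 0.2322]
tool_rot: [0.235, 3.13, 0.001]
ft_force: [0.8, -0.3, -1.1]
gripper_width: 0.235
finger_force: 58.7
t 30.4 tcp [0.547  0.1173 0.2322] shift mm [  11.6 -239.8   12. ] turn deg [ 0.03  0.14 -2.21] w 0.235 ff 58.7 F [ 0.8 -0.3 -1.1] q [ 0.07  0.35 -0.12  1.1   0.    0.22]
```

```bash
python3 -m creep '[{"x":2,"y":-30,"z":0,"ax":0,"ay":0,"az":0,"hand":-1},{"x":2,"y":-45,"z":0,"ax":0,"ay":0,"az":0,"hand":-1},{"x":2,"y":-50,"z":0,"ax":0,"ay":0,"az":0,"hand":-1},{"x":2,"y":-50,"z":0,"ax":0,"ay":0,"az":0,"hand":-1},{"x":2,"y":-45,"z":0,"ax":0,"ay":0,"az":0,"hand":-1}]' | sed -n 2p
python3 -m creep '[{"x":2,"y":-20,"z":0,"ax":0,"ay":0,"az":-2.2,"hand":-1},{"x":0,"y":0,"z":0,"ax":0,"ay":0,"az":0,"hand":-1},{"x":0,"y":0,"z":0,"ax":0,"ay":0,"az":0,"hand":-1}]' | sed -n 2p
python3 t.py to .12 .105
```

```text
tcp_pos: [0.5036, -0.1004, 0.2304]
tcp_pos: [0.4992, -0.1178, 0.2299]
t 31.4 tcp [ 0.4992 -0.1178  0.2299] shift mm [ -0.5  -0.3 124.9] turn deg [ 0.    0.03 -0.04] w 0.231 ff 58.8 F [-0.1  0.1  0.4] q [-0.39  0.28 -0.23  1.06  0.   -0.28]
```

```bash
python3 -m creep '[{"x":-0.5,"y":-0.3,"z":30,"ax":0,"ay":0,"az":0,"hand":-1},{"x":0,"y":0,"z":35,"ax":0,"ay":0,"az":0,"hand":-1},{"x":0,"y":0,"z":30,"ax":0,"ay":0,"az":0,"hand":-1},{"x":0,"y":0,"z":18,"ax":0,"ay":0,"az":0,"hand":-1},{"x":0,"y":0,"z":0,"ax":0,"ay":0,"az":0,"hand":-1}]' | sed -n '2,4p'
python3 -m creep '[{"x":0,"y":0,"z":4,"ax":0,"ay":0,"az":0,"hand":-1},{"x":0,"y":0,"z":4,"ax":0,"ay":0,"az":0,"hand":-1},{"x":0,"y":0,"z":2,"ax":0,"ay":0,"az":0,"hand":-1},{"x":0,"y":0,"z":1,"ax":0,"ay":0,"az":0,"hand":-1},{"x":0,"y":0,"z":0,"ax":0,"ay":0,"az":0,"hand":-1}]' | sed -n '2,4p'
python3 t.py to .12 .105
```

```text
tcp_pos: [0.4992, -0.1175, 0.1157]
tool_rot: [-0.173, -3.135, -0.001]
ft_force: [-0.1, -0.1, 0.7]
tcp_pos: [0.4999, -0.1182, 0.1062]
tool_rot: [0.174, 3.135, 0.002]
ft_force: [-3.5, 7.5, 13.6]
t 32.65 tcp [ 0.4999 -0.1182  0.1062] shift mm [0.1 0.  1.2] turn deg [0.07 0.08 0.  ] w 0.232 ff 60.6 F [-3.5  7.5 13.6] q [-0.39  0.39 -0.44  0.74  0.   -0.28]
```

```bash
python3 -m creep '[{"x":0,"y":0,"z":0,"ax":0,"ay":0,"az":0,"hand":0.1},{"x":0,"y":0,"z":0,"ax":0,"ay":0,"az":0,"hand":0.1},{"x":0,"y":0,"z":0,"ax":0,"ay":0,"az":0,"hand":0.1},{"x":0,"y":0,"z":-10,"ax":0,"ay":0,"az":0,"hand":0.1},{"x":0,"y":0,"z":-30,"ax":0,"ay":0,"az":0,"hand":0.3}]' | tail -5
python3 -m creep '[{"x":0,"y":0,"z":-50,"ax":0,"ay":0,"az":0,"hand":0.3},{"x":0,"y":0,"z":-50,"ax":0,"ay":0,"az":0,"hand":0.3},{"x":0,"y":30,"z":0,"ax":0,"ay":0,"az":0,"hand":0.3},{"x":0,"y":50,"z":0,"ax":0,"ay":0,"az":0,"hand":0.3},{"x":0,"y":50,"z":0,"ax":0,"ay":0,"az":0,"hand":0.3}]' | sed -n 2p
python3 -m creep '[{"x":0,"y":50,"z":0,"ax":0,"ay":0,"az":0,"hand":0.3},{"x":0,"y":50,"z":0,"ax":0,"ay":0,"az":0,"hand":0.3},{"x":0,"y":50,"z":0,"ax":0,"ay":0,"az":0,"hand":0.3},{"x":0,"y":50,"z":0,"ax":0,"ay":0,"az":0,"hand":0.3},{"x":0,"y":0,"z":0,"ax":0,"ay":0,"az":0,"hand":0.3}]' | sed -n 2p
python3 - <<'E'
from h import *
c=bot.camera("top");P=cloud(c);hsv=cv2.cvtColor(c["pixels"],cv2.COLOR_RGB2HSV)
cv2.imwrite("pics/end.png",cv2.resize(c["pixels"][...,::-1],(768,576)))
a=-.111;C=np.array([.4865,-.2374]);X=np.array([np.cos(a),np.sin(a)]);Y=np.array([-X[1],X[0]])
d=P[...,:2]-C;x,y=d@X,d@Y
for Y0 in (-.12,-.04,.04,.12):
    m=(abs(y-Y0)<.024)&(abs(x)<.13)&(P[...,2]>.05)&(P[...,2]<.09)
    q=np.c_[x[m],y[m],P[m][:,2]]
    k=q[q[:,2]>np.percentile(q[:,2],60)]
    print(Y0,"x range",q[:,0].min().round(3),q[:,0].max().round(3),"ridge y",k[:,1].mean().round(4),"slope",np.polyfit(k[:,0],k[:,1],1)[0].round(3),"ztop near/far",[np.percentile(q[(q[:,0]*s>.02)&(abs(q[:,0])<.055),2],90).round(4) for s in(-1,1)])
E
```

```text
tcp_pos: [0.499, -0.1184, 0.1454]
tool_rot: [-0.175, -3.135, -0.001]
ft_force: [0.4, -0.9, 0.0]
gripper_width: 0.646
finger_force: 0.0
tcp_pos: [0.514, 0.0117, 0.2462]
tcp_pos: [0.5361, 0.212, 0.2457]
-0.12 x range -0.094 0.095 ridge y -0.1192 slope -0.005 ztop near/far [np.float64(0.0579), np.float64(0.0582)]
-0.04 x range -0.063 0.063 ridge y -0.0394 slope 0.009 ztop near/far [np.float64(0.0678), np.float64(0.0672)]
0.04 x range -0.092 0.091 ridge y 0.0403 slope -0.002 ztop near/far [np.float64(0.0672), np.float64(0.0669)]
0.12 x range -0.063 0.063 ridge y 0.1194 slope 0.002 ztop near/far [np.float64(0.0584), np.float64(0.0581)]
```

View pics/end.png

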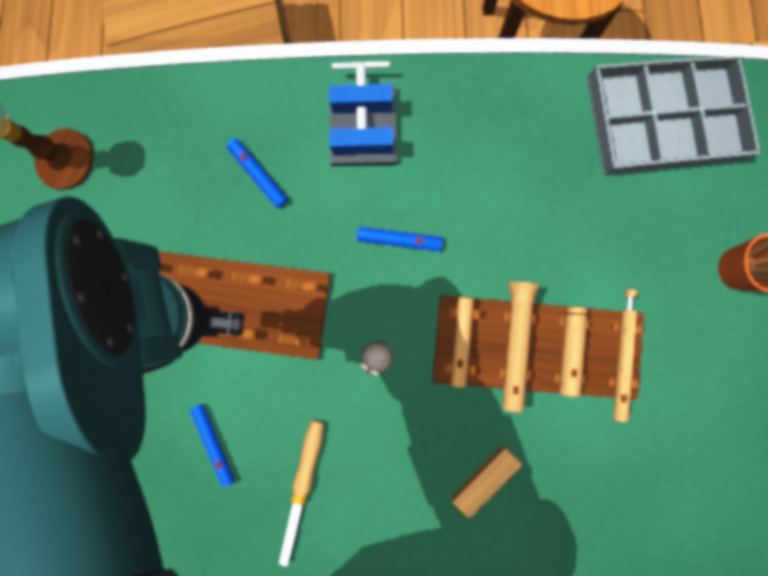

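The target rack reads left to right pipe (462,342), horn (519,347), stout (573,351), slide (626,355). All four are centred and seated, and the owl is still at (376,357). Handing in.

```bash
python3 -c "
from rig import bot
print(bot.finish_job())"
```

```text
the job is handed in; nothing more can be done
None
```

All four whistles are in the other rack in reverse order (pipe, horn, stout, slide from left to right), measured by the top camera as centred and fully seated; the owl was not moved, and the job was handed in with no verdict returned.

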